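Clear the taped place and tip the hinge carton down into it

TASK

The wind keeps rocking the tall blue carton of hinges, so lay it down: first slide the pot of screws upright along the bench until it is completely out of the yellow taped outline, then push the carton high up so that it topples and lies on its broad side inside the outline, no part of it past the tape's outer edge. Only push gently with the fingers: do not pinch, lift or carry the pot or the carton, do not tip the pot over, and leave the glue bottle and everything else on the bench as they stand.

Things in the scene. Friction and masses are not known exactly. Their poses are not given: they have to be found in the camera images.
- outline: Rectangle of flat yellow tape stuck on the bench, 140 mm (its x axis) by 216 mm (its y axis, the long way) over the tape's outer edges; the tape is 12 mm wide and of no noticeable height. Origin at the centre of the rectangle on the bench; z up. Its x axis points roughly away from the robot, turned up to 0.35 rad.
- carton: Blue carton of hinges, white labels on both broad faces, 90 mm wide (its x), 50 thick (its y), 150 tall (its z), 0.3 to 0.5 kg, centre of mass in the middle. It stands at the middle of either short end of the outline, broad faces roughly parallel to that end, the inner one about 18 mm inside the tape's outer edge; toppled inward about its foot edge it lies along the outline. Origin: centre of its underside.
- carton_center (a point): Centre of the carton (75 mm above its underside when it stands, 25 mm above the bench when it lies on a broad side); axes of the carton.
- carton_foot_a (a point): Mid-thickness of the carton's lower edge at its -x side (45 mm from its middle plane, on the underside). When the carton lies on a broad side, this and the three points below are the corners of its outline seen from above.
- carton_foot_b (a point): The same at its +x side, on the underside.
- carton_top_a (a point): The same at its -x side, on the top face.
- carton_top_b (a point): The same at its +x side, on the top face.
- pot: Closed clear acrylic pot of wood screws with a red lid, a round cylinder 57 mm in diameter and 65 mm tall, 0.19 to 0.31 kg, standing upright near the middle of the outline. Origin at the centre of its underside. The bench is free on the outline's far side (+x) for 90 mm beyond the tape.
- glue: White glue bottle with orange cap, 42 mm in diameter, 130 mm tall, standing at the outline's other short end. Leave alone. Origin at the centre of its underside.
- hinge: White lift-off hinge lying open on the bench, 66 by 80 by 12 mm. Leave alone. Origin under its centre.
- level: Green plastic spirit level lying on the right part of the bench (-y), 42 (x) by 230 (y) by 22 mm. Leave alone. Origin under its centre.
- tape_measure: Yellow tape measure with black discs, 65 by 35 by 60 mm. Leave alone. Origin under its centre.
- screwdriver: Screwdriver with red handle, lying. Leave alone.
There are look-alikes about, which are no part of the job. What is shaped like the pot but green or purple is not meant.

How it is judged (in metres and radians):
On the way, in this order (a step that is already met when the one before it is completed fails the run):
1. the pot stands clear of the outline while the carton still stands ((x of pot in the frame of outline above 0.096 m or x of pot in the frame of outline below -0.096 m or y of pot in the frame of outline above 0.134 m or y of pot in the frame of outline below -0.134 m) and angle between each of pot, carton's own z axis and vertical below 0.1 rad and height (world z) of pot between -0.008 and 0.008 m), for 0.2 s.
2. the carton has toppled onto a broad side (angle between carton's own z axis and vertical between 1.5 and 1.64 rad and height (world z) of carton_center below 0.032 m), for 0.2 s.
At the end, for the whole second after the job is handed in: The carton lies at rest on a broad side with all four corners of its outline no more than 2 mm past the tape's outer edge; the pot stands upright on the bench, wholly beyond the outer tape edge of one side of the outline (2 mm tolerance); the glue bottle stands (all of step 2 and x of carton_foot_a in the frame of outline between -0.072 and 0.072 m and y of carton_foot_a in the frame of outline between -0.11 and 0.11 m and x of carton_foot_b in the frame of outline between -0.072 and 0.072 m and y of carton_foot_b in the frame of outline between -0.11 and 0.11 m and x of carton_top_a in the frame of outline between -0.072 and 0.072 m and y of carton_top_a in the frame of outline between -0.11 and 0.11 m and x of carton_top_b in the frame of outline between -0.072 and 0.072 m and y of carton_top_b in the frame of outline between -0.11 and 0.11 m and (x of pot in the frame of outline above 0.096 m or x of pot in the frame of outline below -0.096 m or y of pot in the frame of outline above 0.134 m or y of pot in the frame of outline below -0.134 m) and angle between each of pot, glue's own z axis and vertical below 0.1 rad and height (world z) of pot between -0.008 and 0.008 m and linear speed of each of carton, pot below 0.01 m/s); the robot touches nothing.
It fails at once if the carton is lifted or carried (its centre higher than 95 mm, or its whole foot off the bench) (height (world z) of carton_center above 0.095 m or height (world z) of each of carton_foot_a, carton_foot_b above 0.04 m).
It fails at once if the pot is lifted more than 12 mm or tipped more than 0.4 rad (height (world z) of pot above 0.012 m or angle between pot's own z axis and vertical above 0.4 rad).
It fails at once if the carton or the pot is pinched or pressed hard by the fingers (over 30 N) (contact force between the fingers and carton above 30 N or contact force between the fingers and pot above 30 N).
It fails at once if the glue bottle is shifted more than 20 mm or tipped (distance of glue from where it was at the start of the episode above 0.02 m or angle between glue's own z axis and vertical above 0.3 rad).
It fails at once if the hinge, level, tape measure or screwdriver is shifted more than 20 mm (distance of any of hinge, level, tape_measure, screwdriver from where it was at the start of the episode above 0.02 m).
It also fails if it takes over 45 s, if anything falls off the work surface, if the arm or the gripper's body presses on something with over 40 N, if the wrist force passes 120 N, or if a joint passes its speed limit or range.

ROBOT

A 6-joint arm with a two-finger parallel gripper is mounted at the origin on the work surface. World frame = base frame: x ahead of the robot, y to its left, z up, the work surface at z = 0. Lengths are in mm, angles in rad, forces in N, time in s.
With the tool pointing down it reaches from about 250 to 725 mm from the base axis. Payload 4 kg.
Tool frame: the origin (TCP) lies midway between the tips of the shut fingers; the grasp point (between the pads) lies 19 mm behind it; z points along the fingers, y is the line along which they close (so a half turn about z gives the same grasp; the last joint's range is limited). The gripper opens to 85 mm and grips with 20 to 120 N. Pads are 22 mm wide; open, the fingers measure 114 mm over their backs; the gripper's body (76 mm by 85 mm) begins 54 mm behind the grasp point. The pads swing forward as they close: fully open they stand 13 mm farther back than shut.
Start: joints at [1.163, 0.241, 0.005, 1.335, 0, 1.571], TCP at [198.293, 458.998, 231.306] pointing down, gripper open.
Joint ranges: [-2.72, 2.72], [-1.05, 1.87], [-1.09, 1.28], [-1.99, 2.15], [-1.42, 1.44], [-3.14, 3.14]. Speed limits (rad/s): [2.79, 2.79, 3.14, 3.14, 3.14, 3.14].

INTERFACE

Orientations are given as a rotation vector (axis times angle).
In Python, from rig import state, imaging, env, find_in, trace, place_of gives the robot as it stands.
- The arm moves only by the tool arm_command, never from a script. Its argument "targets" is a list of rows, each a list of 4 numbers: the shift along the tool's x, y, z in mm, then the turn about the tool's z in rad. A call has 1 to 12 rows; each row shifts and turns the commanded pose from where the row before left it, along the tool's axes as they then stand; what a row does not reach is not made up. A row lasts 1/12 s, in which the tool goes at most 41.7 mm and 7.16 degrees, less where a joint would pass 70% of its speed; a pose out of reach is approached as far as the arm can. A call with a gripper value outside its range is refused whole. "hand" is the closure, from -1 (fully open) to 1 (shut), set as the call begins (left out, the last holds). The fingers move at their own pace and stop on an object; "newtons" is the grip in N (left out, the last holds). Time passes only in rows, so rows that do not move let the fingers close. It gives the time, the measured TCP pose, the force, the opening and the grip force at its end, in the units of the state.
- state(): the state, without advancing time (a new reading comes with each control period).
- imaging.read_camera(name): name is "scene" or "top" or "wrist"; returns the picture (480x640x3 uint8, red, green, blue); there is no depth.
- imaging.camera_info(name): a dict with "camera_matrix" (3x3 intrinsics, pixels), "extrinsics" (4x4, takes a point from world to camera coordinates). Camera axes: x right, y down, z forward; pixel columns grow to the right and rows downward; lengths in mm; the calibration is good to about 2 mm. A picture is of the moment at which its call begins: read the wrist's pose just before it. camera_info takes no time and is no camera call; for the wrist camera it gives the pose at the moment of the call.
- env.hand_in(): hands the job in; it is judged then, once.
Trained networks look in the newest picture that a camera, given by its name, has taken for a name from the list of things; names that differ only in an ending like _2 or _b are one class to them, and where a whole thing is asked for, a point or a joint stands for the part that bears it (a point fixed in the world has none). Each returns a list of dicts, best first, with "score" (0 to 1); they miss things now and then, are a little off and sometimes report something else, mostly with a low value. They report only what shows in the picture. A call takes as long as a camera call. They do not tell look-alikes from the thing itself.
- find_in(camera, label): "location" ([column, row] in pixels, amid what is visible of it).
- trace(camera, label): "region" (480x640 bool, what is visible of it) and "location" ([column, row] in pixels, amid what is visible of it).
- place_of(camera, label): "location" ([column, row] in pixels: a listed point, or the origin of a listed thing).
The state is a dict: "clock": time; "qpos": joint angles; "qd": joint speeds; "joint_efforts": joint torques, N m; "tool_pos": TCP position; "eef_rot": TCP orientation; "ft_force": force on the tool from outside, world axes, zero at the start; "moment": the same for the moment, N m; "width": finger opening in mm; "finger_force": force on a finger pad.
Only numpy, scipy, OpenCV 4.12 (cv2) and the standard library are available. Lean on these libraries where they do the work, as an engineer would, in place of code of your own. Each camera call takes 0.05 s, during which the arm holds its last target. There are 200 camera calls.

## Working session

There is one attempt and no reset: what is moved stays moved. The work goes in short steps, Python scripts to look and compute and a tool call to move; the robot and the scene stay as the last step left them, time stands still between calls to the robot, and variables do not carry over. Pictures are saved under pics/ and viewed, at most 10 in all, crops included, and the job is handed in when it is done.

Besides the shell and the picture viewer there is one more tool, called after "Request:" in YAML: its name, and indented under it one key for each argument. arm_command: Moves the arm, as the interface text tells. Its arguments: {"type":"object","properties":{"targets":{"type":"array","items":{"type":"array","items":{"type":"number"}}},"hand":{"type":"number"},"newtons":{"type":"number"}},"required":["targets"]}

```bash
mkdir -p pics
cat > h.py <<'E'
import numpy as np, cv2
from rig import state, imaging, env, find_in, trace, place_of
def back(cam,uv,z=0.):
    i=imaging.camera_info(cam);K=np.array(i["camera_matrix"]);T=np.array(i["extrinsics"])
    R=T[:3,:3];c=-R.T@T[:3,3];d=R.T@np.linalg.inv(K)@[uv[0],uv[1],1]
    return c+d*(z-c[2])/d[2]
def proj(cam,P):
    i=imaging.camera_info(cam);K=np.array(i["camera_matrix"]);T=np.array(i["extrinsics"])
    p=T[:3,:3]@np.array(P,float)+T[:3,3];p=K@p;return p[:2]/p[2]
def snap(cam,fn=None):
    a=np.array(imaging.read_camera(cam))
    if fn: cv2.imwrite('pics/'+fn,a[...,::-1])
    return a
E
python3 - <<'E'
from h import *
np.set_printoptions(precision=1,suppress=True)
for c in ["scene","top"]:
    snap(c,c+'1.png')
    i=imaging.camera_info(c);T=np.array(i["extrinsics"]);print(c,-T[:3,:3].T@T[:3,3])
    for l in ["outline","carton","pot","glue","hinge","level","tape_measure","screwdriver"]:
        for r in place_of(c,l)[:2]: print(l,round(r["score"],2),np.array(r["location"]),back(c,r["location"]))
print(state())
E
```

```text
scene [1214.7 -216.5 1206.6]
carton 0.96 [373.5 230.9] [471.6 179.3   0. ]
pot 0.86 [328.5 242. ] [468.8  62.4   0. ]
pot 0.85 [328.5 191.7] [320.4 112.3   0. ]
glue 0.78 [282.7 251. ] [459.7 -51.8   0. ]
hinge 0.78 [103.3 319. ] [ 511. -486.   -0.]
level 0.91 [180.  367.9] [ 678.  -343.6    0. ]
level 0.49 [102.8 318.6] [ 509.6 -486.9    0. ]
tape_measure 0.56 [474.7 272. ] [655.6 365.9   0. ]
screwdriver 0.92 [476.2 186.4] [421.4 486.7   0. ]
top [ 433.1   -9.7 1262.4]
outline 0.59 [304.9 259.5] [470.   58.3   0. ]
carton 0.83 [255.8 260.8] [465.6 177.8   0. ]
pot 0.89 [304.6 255.6] [479.5  59.1   0. ]
pot 0.8 [272.8 181.8] [660.  139.6   0. ]
glue 0.33 [254.2 260. ] [467.5 181.7   0. ]
hinge 0.69 [529.6 246.5] [ 506.9 -485.7    0. ]
level 0.72 [467.5 177.3] [ 674.9 -337.1    0. ]
tape_measure 0.81 [180.1 181.6] [658.7 368.2   0. ]
screwdriver 0.31 [241.  279.4] [420.1 212.9   0. ]
{'clock': 0.9, 'qpos': array([1.2, 0.2, 0. , 1.3, 0. , 1.6]), 'qd': array([ 0.,  0., -0., -0.,  0., -0.]), 'joint_efforts': array([ -0. , -37.2,  25.3,   0. ,  -0. ,  -0. ]), 'tool_pos': array([198.3, 459. , 231.3]), 'eef_rot': array([-0.6, -3.1, -0. ]), 'ft_force': array([ 0.4, -0.3,  0.3]), 'moment': array([ 0., -0.,  0.]), 'finger_force': 0.0, 'width': 85.08407756767414}
```

View pics/top1.png

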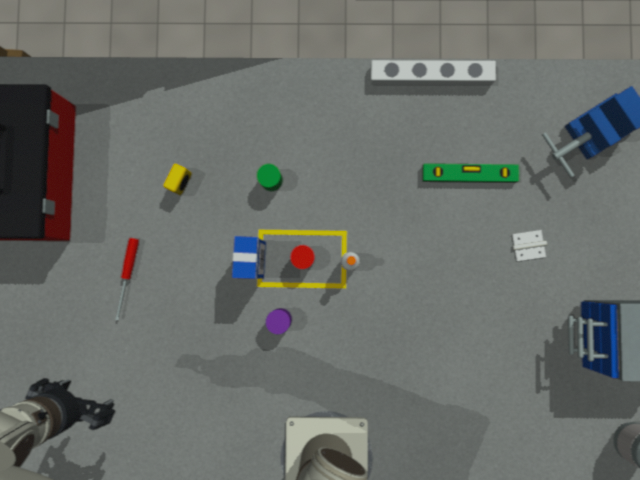

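View pics/scene1.png

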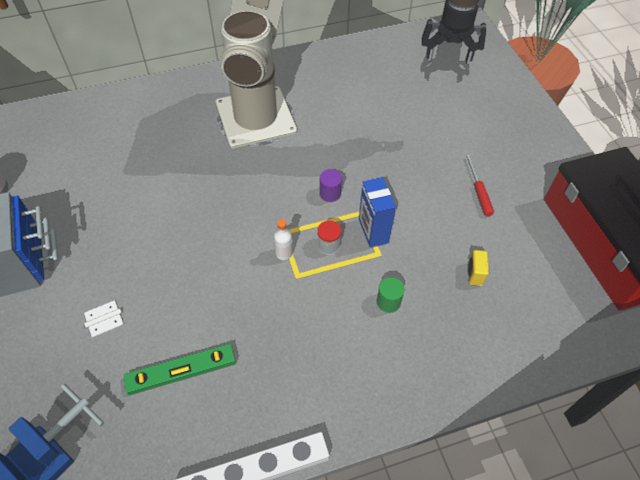

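The top view shows the carton at (246,257) at the outline's left (+y) end, the pot with the red lid at (303,257), and the glue at (350,260). The outline spans columns 258–347 and rows 231–288. The green and purple cylinders at (269,177) and (278,321) are look-alikes. Next I'll measure these more precisely.

Run:
```python
from h import *
from scipy.optimize import least_squares
np.set_printoptions(precision=1,suppress=True)
im={c:snap(c) for c in ["top","scene"]}
def hsv(a): return cv2.cvtColor(a,cv2.COLOR_RGB2HSV)
# outline: fit rect mid-line to yellow pixels
pts=[]
for c,(u0,u1,v0,v1) in {"top":(245,360,222,298),"scene":(284,392,205,285)}.items():
    h=hsv(im[c]);m=cv2.inRange(h,(22,120,90),(34,255,255))>0
    vs,us=np.nonzero(m[v0:v1,u0:u1]); P=np.array([back(c,(u+u0,v+v0))[:2] for u,v in zip(us,vs)])
    def res(p,P=P):
        R=np.array([[np.cos(p[2]),-np.sin(p[2])],[np.sin(p[2]),np.cos(p[2])]]);q=np.abs((P-p[:2])@R)
        d=q-[64,102]; return np.where((d>0).all(1),np.hypot(*d.T),np.where(d[:,0]>0,d[:,0],np.where(d[:,1]>0,d[:,1],np.maximum(d[:,0],d[:,1]))))
    s=least_squares(res,[470,58,0],loss='soft_l1',f_scale=4,diff_step=1e-4);print(c,'outline',s.x[:2],s.x[2].round(3),len(P),np.abs(s.fun).mean())
for c in im:
    for l,z in [("pot",0),("carton",0),("carton_center",75),("carton_foot_a",0),("carton_foot_b",0),("carton_top_a",150),("carton_top_b",150)]:
        print(c,l,[(round(r["score"],2),back(c,r["location"],z)[:2]) for r in place_of(c,l)[:2]])
h=hsv(im["top"])
m=((h[...,0]<6)|(h[...,0]>174))&(h[...,1]>150)&(h[...,2]>90)
vs,us=np.nonzero(m[235:280,280:325]);print('lid top',back("top",(us.mean()+280,vs.mean()+235),65),len(us))
h=hsv(im["scene"]);m=((h[...,0]<6)|(h[...,0]>174))&(h[...,1]>150)&(h[...,2]>90)
vs,us=np.nonzero(m[215:250,310:350]);print('lid scene',back("scene",(us.mean()+310,vs.mean()+215),63),len(us))
```

```text
top outline [472.6  66.5] -0.007 1135 3.1634864784452894
scene outline [472.9  64.1] -0.006 748 3.071313119611366
top pot [(0.81, array([661.5, 134.7])), (0.75, array([475. ,  64.7]))]
top carton [(0.61, array([464.4, 180.2]))]
top carton_center [(0.64, array([476.8, 180.2]))]
top carton_foot_a [(0.76, array([426.3, 178. ])), (0.62, array([511.7, 179.4]))]
top carton_foot_b [(0.76, array([426.3, 178. ])), (0.62, array([511.7, 179.4]))]
top carton_top_a [(0.97, array([515.9, 185.6])), (0.78, array([420.8, 181.9]))]
top carton_top_b [(0.97, array([515.9, 185.6])), (0.78, array([420.8, 181.9]))]
scene pot [(0.92, array([659.4, 141.7])), (0.81, array([317. , 124.4]))]
scene carton [(0.91, array([466.5, 174.4]))]
scene carton_center [(0.96, array([474. , 185.3])), (0.35, array([521.1,  41.1]))]
scene carton_foot_a [(0.78, array([427.2, 177.2])), (0.59, array([511.9, 180.6]))]
scene carton_foot_b [(0.78, array([427.2, 177.2])), (0.59, array([511.9, 180.6]))]
scene carton_top_a [(0.62, array([514.1, 171.5])), (0.56, array([421. , 181.6]))]
scene carton_top_b [(0.62, array([514.1, 171.5])), (0.56, array([421. , 181.6]))]
lid top [474.5  61.6  65. ] 448
lid scene [477.7  59.   63. ] 374
```

```bash
python3 -c "
from h import *
from scipy.spatial.transform import Rotation as R
s=state();m=R.from_rotvec(s['eef_rot']).as_matrix();print(m.round(3),np.arctan2(m[1,0],m[0,0]),s['tool_pos'])"
```

```text
[[-0.918  0.397  0.   ]
 [ 0.397  0.918 -0.   ]
 [-0.    -0.    -1.   ]] 2.7337984544884733 [198.2965682  458.98704659 231.30243496]
```

Request:
arm_command:
  targets:
    - [0, 0, 0, -0.102]
    - [0, 0, 0, -0.102]
    - [0, 0, 0, -0.102]
    - [0, 0, 0, -0.102]
    - [-19, -33, 0, 0]
    - [-19, -33, 0, 0]
    - [-19, -33, 0, 0]
    - [-19, -33, 0, 0]
    - [-19, -33, 0, 0]
    - [-19, -33, 0, 0]
    - [-19, -33, 0, 0]
    - [0, 0, 0, 0]
  hand: 0.3
  newtons: 20

```text
clock: 2.7
tool_pos: [333.8, 223.0, 231.6]
eef_rot: [0.014, 3.14, -0.003]
ft_force: [-0.5, 1.4, -0.2]
width: 30.1
finger_force: 0.0
```

Request:
arm_command:
  targets:
    - [-18, -33, 0, 0]
    - [-18, -33, 0, 0]
    - [-18, -32, 0, 0]
    - [-18, -32, 0, 0]
    - [-18, -32, 0, 0]
    - [0, 0, 35, 0]
    - [0, 0, 35, 0]
    - [0, 0, 35, 0]
    - [0, 0, 35, 0]
    - [0, 0, 30, 0]
    - [0, 0, 20, 0]
    - [0, 0, 0, 0]

```text
clock: 3.7
tool_pos: [417.6, 65.8, 37.5]
eef_rot: [0.001, -3.133, 0.002]
ft_force: [-0.3, -0.4, -0.1]
width: 29.7
finger_force: 0.0
```

Request:
arm_command:
  targets:
    - [0, 0, 8, 0]
    - [0, 0, 8, 0]
    - [0, 0, 0, 0]
    - [0, 0, 0, 0]

```text
clock: 4.03
tool_pos: [422.0, 66.2, 26.0]
eef_rot: [-0.0, 3.14, 0.0]
ft_force: [-0.4, 0.3, 0.3]
width: 29.8
finger_force: 0.0
```

Run:
```python
from h import *
snap("wrist","w1.png");print(state()["tool_pos"],state()["ft_force"])
```

```text
[422.21611143  66.23731283  26.17443129] [ 0.15606604  0.28008511 -0.02893599]
```

View pics/w1.png

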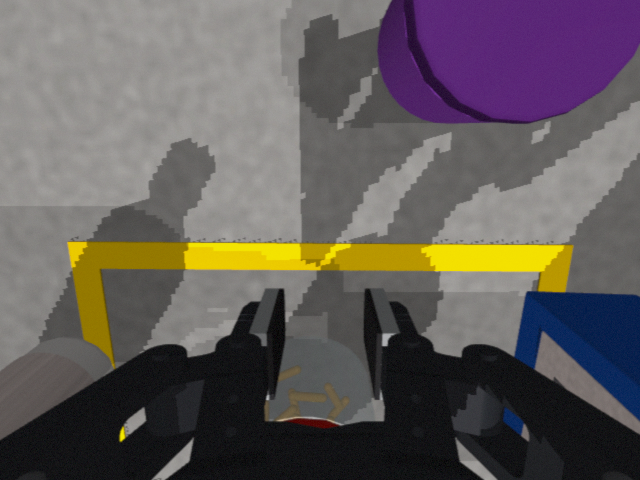

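The wrist view shows the pot between the fingertips (about column 323), so it is centred enough to push along +x.

Request:
arm_command:
  targets:
    - [-6, -1, 0, 0]
    - [-6, -1, 0, 0]
    - [-5, 0, 0, 0]
    - [-5, 0, 0, 0]
    - [-5, 0, 0, 0]
    - [-6, 0, 0, 0]
    - [-6, 0, 0, 0]
    - [-6, 0, 0, 0]
    - [-6, 0, 0, 0]
    - [-6, 0, 0, 0]
    - [-6, 0, 0, 0]
    - [-6, 0, 0, 0]

```text
clock: 5.08
tool_pos: [491.0, 64.1, 25.3]
eef_rot: [-0.0, 3.142, 0.0]
ft_force: [-1.9, 0.4, -0.0]
width: 30.0
finger_force: 0.9
```

Request:
arm_command:
  targets:
    - [-6, 0, 0, 0]
    - [-6, 0, 0, 0]
    - [-6, 0, 0, 0]
    - [-6, 0, 0, 0]
    - [-6, 0, 0, 0]
    - [-6, 0, 0, 0]
    - [-6, 0, 0, 0]
    - [-6, 0, 0, 0]
    - [-5, 0, 0, 0]
    - [-4, 0, 0, 0]
    - [-3, 0, 0, 0]
    - [0, 0, 0, 0]

```text
clock: 6.08
tool_pos: [551.3, 64.1, 25.4]
eef_rot: [-0.0, 3.141, 0.0]
ft_force: [0.2, -1.7, 0.5]
width: 29.8
finger_force: 0.0
```

Run:
```python
from h import *
print(state()["tool_pos"],state()["ft_force"]);snap("scene","s2.png")
```

```text
[551.33912798  64.08308713  25.35249058] [ 0.20191335 -1.70440199  0.49760436]
```

View pics/s2.png

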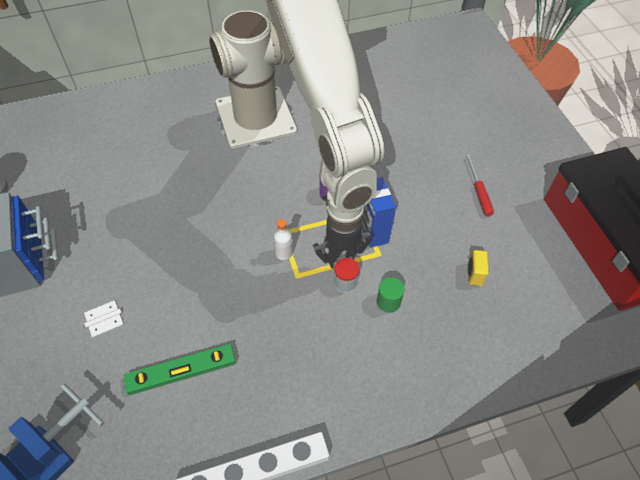

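The pot at (347,273) is now beyond the far tape. I'll push it slightly more, back off, and lift.

Request:
arm_command:
  targets:
    - [-3, 0, 0, 0]
    - [-3, 0, 0, 0]
    - [-2, 0, 0, 0]
    - [0, 0, 0, 0]
    - [8, 0, 0, 0]
    - [14, 0, 0, 0]
    - [0, 0, -30, 0]
    - [0, 0, -35, 0]
    - [0, 0, -35, 0]
    - [0, 0, -35, 0]
    - [0, 0, -35, 0]
    - [0, 0, -35, 0]

```text
clock: 7.13
tool_pos: [535.8, 64.0, 232.3]
eef_rot: [-0.0, 3.14, 0.0]
ft_force: [0.6, -0.3, -1.2]
width: 29.6
finger_force: 0.0
```

Run:
```python
from h import *
np.set_printoptions(precision=1,suppress=True)
print(state()["tool_pos"])
for c in ["scene","top"]:
    a=snap(c);h=cv2.cvtColor(a,cv2.COLOR_RGB2HSV)
    m=((h[...,0]<6)|(h[...,0]>174))&(h[...,1]>150)&(h[...,2]>90)
    u,v=proj(c,[588,64,64]).astype(int);w=m[v-18:v+18,u-25:u+25];vs,us=np.nonzero(w)
    print(c,len(us),back(c,(us.mean()+u-25,vs.mean()+v-18),64))
    for l,z in [("carton",0),("carton_center",75),("carton_top_a",150)]:
        print(l,[(round(r["score"],2),back(c,r["location"],z)[:2]) for r in place_of(c,l)[:2]])
```

```text
[535.8  64.  232.3]
scene 429 [596.6  63.   64. ]
carton [(0.77, array([462.1, 182.4]))]
carton_center [(0.73, array([476.3, 182.9]))]
carton_top_a [(0.77, array([520.3, 178.1])), (0.61, array([432. , 183.5]))]
top 0 [nan nan nan]
carton []
carton_center []
carton_top_a [(0.65, array([421.9, 183.9]))]<stdin>:8: RuntimeWarning: Mean of empty slice.
  ret = ret.dtype.type(ret / rcount)
```

Request:
arm_command:
  targets:
    - [11, 33.5, 0, 0]
    - [11, 33.5, 0, 0]
    - [11, 33.5, 0, 0]
    - [11, 33.5, 0, 0]
    - [11, 33.5, 0, 0]
    - [11, 33.5, 0, 0]
    - [0, 0, 0, 0.12]
    - [0, 0, 0, 0.12]
    - [0, 0, 0, 0.12]
    - [0, 0, 0, 0.12]
    - [0, 0, 0, 0.12]
    - [0, 0, 0, 0.12]

```text
clock: 8.53
tool_pos: [469.5, 264.8, 228.6]
eef_rot: [-1.114, -2.935, 0.004]
ft_force: [0.2, 1.1, 0.5]
width: 29.7
finger_force: 0.0
```

Request:
arm_command:
  targets:
    - [0, 0, 0, 0.12]
    - [0, 0, 0, 0.12]
    - [0, 0, 0, 0.12]
    - [0, 0, 0, 0.12]
    - [0, 0, 0, 0.12]
    - [0, 0, 0, 0.12]
    - [0, 0, 0, 0.12]
    - [0, 0, 0, 0]
    - [0, 0, 0, 0]
  hand: 0.1

```text
clock: 9.28
tool_pos: [469.8, 264.8, 229.0]
eef_rot: [-2.205, -2.237, 0.004]
ft_force: [0.3, 0.6, 0.0]
width: 38.3
finger_force: 0.0
```

Run:
```python
from h import *
from scipy.spatial.transform import Rotation as R
s=state();m=R.from_rotvec(s['eef_rot']).as_matrix();print(m.round(3),s['tool_pos'],s['width'])
np.set_printoptions(precision=1,suppress=True)
for c in ["scene","top"]:
    a=snap(c);h=cv2.cvtColor(a,cv2.COLOR_RGB2HSV)
    m=((h[...,0]<6)|(h[...,0]>174))&(h[...,1]>150)&(h[...,2]>90)
    u,v=proj(c,[595,63,64]).astype(int);w=m[v-18:v+18,u-20:u+20];vs,us=np.nonzero(w)
    print(c,len(us),back(c,(us.mean()+u-20,vs.mean()+v-18),64))
```

```text
[[-0.014  1.    -0.002]
 [ 1.     0.014 -0.001]
 [-0.001 -0.002 -1.   ]] [469.81724917 264.75649536 229.03708345] 38.25393359201543
scene 429 [596.6  63.   64. ]
top 437 [592.7  65.7  64. ]
```

Request:
arm_command:
  targets:
    - [0, 0, 30, 0]
    - [0, 0, 30, 0]
    - [0, 0, 28, 0]
    - [0, 0, 13, 0]
    - [-15, 0, 0, 0]
    - [-12, 0, 0, 0]
    - [-8, 0, 0, 0]
    - [-4, 0, 0, 0]
    - [-4, 0, 0, 0]
    - [-4, 0, 0, 0]
    - [-4, 0, 0, 0]
    - [-4, 0, 0, 0]

```text
clock: 10.38
tool_pos: [471.4, 210.2, 130.0]
eef_rot: [2.209, 2.234, 0.003]
ft_force: [-0.3, 0.6, 0.9]
width: 38.1
finger_force: 0.5
```

Run:
```python
from h import *
print(state()["tool_pos"],state()["ft_force"]);a=snap("scene")
cv2.imwrite('pics/s3.png',cv2.resize(a[140:300,250:450,::-1],None,fx=3,fy=3))
```

```text
[471.38152064 210.23012446 129.98142368] [-0.25256081  0.63728758  0.89866906]
```

View pics/s3.png

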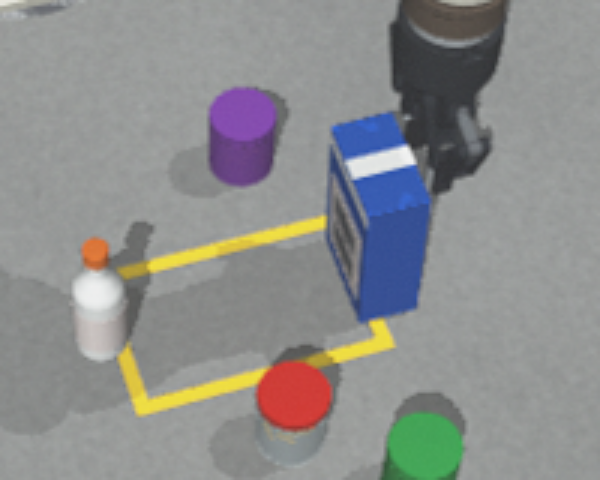

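The crop shows the fingers just touching the carton's outer face near its top. The carton is slightly tilted, the pot stands clear at (293,410), and the fall path is free. I'll keep pushing slowly.

Request:
arm_command:
  targets:
    - [-4, 0, 0, 0]
    - [-4, 0, 0, 0]
    - [-4, 0, 0, 0]
    - [-4, 0, 0, 0]
    - [-4, 0, 0, 0]
    - [-3, 0, 0, 0]
    - [-3, 0, 0, 0]
    - [-3, 0, 0, 0]
    - [-3, 0, 0, 0]
    - [-3, 0, 0, 0]
    - [-3, 0, 0, 0]
    - [-3, 0, 0, 0]

```text
clock: 11.43
tool_pos: [471.4, 168.7, 129.3]
eef_rot: [2.209, 2.234, -0.0]
ft_force: [0.1, -0.3, 0.0]
width: 38.5
finger_force: 0.0
```

Request:
arm_command:
  targets:
    - [-3, 0, 0, 0]
    - [-3, 0, 0, 0]
    - [-3, 0, 0, 0]
    - [-3, 0, 0, 0]
    - [-2, 0, 0, 0]
    - [0, 0, 0, 0]
    - [0, 0, 0, 0]
    - [0, 0, 0, 0]
    - [0, 0, 0, 0]

```text
clock: 12.18
tool_pos: [471.6, 155.2, 129.3]
eef_rot: [-2.209, -2.234, -0.0]
ft_force: [-0.6, 0.2, -0.0]
width: 38.4
finger_force: 0.0
```

Run:
```python
from h import *
print(state()["tool_pos"],state()["ft_force"]);a=snap("scene")
cv2.imwrite('pics/s4.png',cv2.resize(a[140:300,250:450,::-1],None,fx=3,fy=3))
```

```text
[471.56877056 155.16733413 129.31802997] [-0.62672621  0.23212981 -0.02603371]
```

View pics/s4.png

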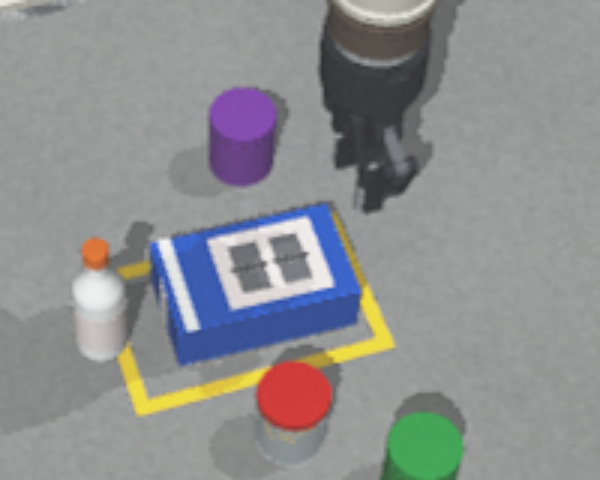

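The carton lies flat inside the outline, and the pot and glue are still standing. I'll move the arm away and check the corners.

Request:
arm_command:
  targets:
    - [10, 0, -30, 0]
    - [25, 0, -30, 0]
    - [35, 0, 0, 0]
    - [35, 0, 0, 0]
    - [35, 0, 0, 0]
    - [0, 0, 0, 0]
    - [0, 0, 0, 0]

```text
clock: 12.82
tool_pos: [469.5, 296.8, 188.9]
eef_rot: [2.205, 2.238, -0.001]
ft_force: [-0.2, -0.6, -0.3]
width: 38.4
finger_force: 0.0
```

Run:
```python
from h import *
np.set_printoptions(precision=1,suppress=True)
for c in ["top","scene"]:
    snap(c)
    for l in ["carton_center","carton_foot_a","carton_top_a"]:
        print(c,l,[(round(r["score"],2),back(c,r["location"],25)[:2]-[473,65]) for r in place_of(c,l)[:2]])
    if c=="top":
        m=trace(c,"carton")[0]["region"].astype(np.uint8)
        p=cv2.boxPoints(cv2.minAreaRect(cv2.findNonZero(m)));print('box',[back(c,q,50)[:2]-[473,65] for q in p])
    print('glue',[back(c,r["location"])[:2] for r in place_of(c,"glue")[:1]])
print(state()["tool_pos"],state()["ft_force"])
```

```text
top carton_center [(0.59, array([-48.3, -63.8])), (0.58, array([-9. , 13.1]))]
top carton_foot_a [(0.94, array([39.7, 88.4])), (0.9, array([-44.9,  88.1]))]
top carton_top_a [(0.61, array([ 36.6, -58.2])), (0.55, array([-54.7, -67. ]))]
box [array([-51.6,  91.1]), array([42.9, 89.1]), array([ 38.5, -63.6]), array([-55.9, -60.9])]
glue [array([466. , -52.1])]
scene carton_center [(0.94, array([-6.3, 18.7]))]
scene carton_foot_a [(0.74, array([-45.1,  91.4])), (0.7, array([39.9, 82. ]))]
scene carton_top_a [(0.67, array([ 39.2, -61.1])), (0.57, array([-57.9, -57.2]))]
glue [array([463. , -46.4])]
[470.2 294.6 189.5] [ 0.9 -0.   0.1]
```

All four corners are inside by at least 14 mm (limits are 72 and 110 mm), and the pot is at x ≈ +122 mm. I'm handing in.

```bash
python3 -c "
from h import *
print(env.hand_in())"
```

```text
the job is handed in; nothing more can be done
None
```

I slid the pot upright out past the far tape and toppled the carton onto its broad side. By camera measurement all of it lies inside the outline, and the glue bottle still stands; I handed the job in at about 13 s, and the hand-in gave no verdict.

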